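# Clamp a block in the hand-cranked jig

### The job

Lay the aluminium block on the bed of the clamping jig, lengthwise and midway across between the jaw and the stop, and let go of it. Then take the crank by its free-spinning grip and wind it clockwise at a steady, unhurried pace, keeping hold of the grip all the way, until the block is pressed home against the stop and held firmly; stop as soon as it has come up firm, do not overtighten, then let go. Leave the other things on the bench where they are.

Things in the scene. Friction and masses are not known exactly. Their poses are not given: they have to be found in the camera images.
- jig: Clamping jig fixed to the bench: dark steel bed plate 300 x 90 x 14 mm; at one end a grey gear case (64 x 62 mm, top at 60 mm) with a crank on top, at the other a steel stop block (24 x 60 x 34 mm) across the bed. Origin: on the bench under the crank's axis; x along the bed from crank to stop, y to the left of that, z up; plate spans x -50 to 250, y -45 to 45 mm.
- bed (a point): Point on the flat top of the bed (14 mm above the bench), midway across, 140 mm along x from the crank's axis: lay the block centred here: it leaves 12 to 32 mm to the stop and at least 14 mm to the jaw. A grey jaw with a sprung steel pad (52 mm wide, top 46 mm above the bench) comes from the crank's side; pad face at x = 82 mm + 3.18 mm per rad of crank (20 mm a turn).
- bed_end (a point): Middle of the stop's end of the bed plate, on its top. The stop can be set anywhere: its face stands 48 to 68 mm from this point, not measured, so the end of the winding must be felt. Once the block meets the stop the stiff pad spring adds about 60 N of clamping force per rad of crank. Firm is from 25 N; over 90 N is overtightened and harms the block.
- crank_axis (a point): Point on the crank's upright axis, at the height of the grip's centre (103 mm above the bench). At the grip, 40 mm from the axis, the running drag along the circle is about 7 to 9 N. Clamping adds 2 N to it when firm at 25 N and 7 N at the 90 N limit: stop when the drag has risen some 4 N above its running level. The friction holds the crank where it is left.
- crank (a joint): Angle of the crank, rad: 0 = jaw fully open, grows clockwise seen from above (closing the jaw), over several turns, end at 23; starts between 0 and 4.2; clamping is complete somewhere between 13 and 20. At angle a the grip stands at x = 40 cos a, y = -40 sin a mm in the jig's frame. Wind at under 5 rad/s.
- crank_grip: The crank's black grip: upright cylinder 22 mm in diameter, 46 mm high, spinning freely on its pin, so it can be held with an unchanging wrist all the way round. Origin at its centre, 103 mm above the bench and 40 mm from the crank's axis; lower end at 80 mm, top at 126 mm. The steel crank arm lies below it, top at 79 mm.
- alu_block: Milled aluminium block with two bores in the top, 45 mm (own x) x 60 mm (own y) x 32 mm high, about 0.22 kg. Origin at the centre of its underside. Laid lengthwise in the jig, its 60 mm runs along the jig's x; at the start it lies on the bench to the left of the jig.
- spanner_17: Bystander: steel spanner 186 mm long, 30 mm wide, 8 mm high, lying to the right of the jig; origin at the centre of its underside.
- jar: Bystander: brown screw-lid jar, 58 mm in diameter, 89 mm high; origin at the centre of its underside.
- rusty_sleeve: Bystander: rusty brown sleeve, 40 mm in diameter, 42 mm high; origin at the centre of its underside.
Mind the look-alikes: they are no part of the job. What is shaped like the alu_block but orange or purple is not meant.

How it is judged (in metres and radians):
On the way, in this order (a step that is already met when the one before it is completed fails the run):
1. the block lies on the jig's bed, lengthwise between jaw and stop, and is let go (x of alu_block in the frame of jig between 0.1 and 0.19 m and y of alu_block in the frame of jig between -0.012 and 0.012 m and z of alu_block in the frame of jig between 0.01 and 0.018 m and angle between the y axis of alu_block and the x axis of jig, either way round below 0.3 rad and angle between alu_block's own z axis and vertical below 0.1 rad and contact force between the fingers and alu_block below 0.1 N and linear speed of alu_block below 0.02 m/s), for 0.2 s.
2. the block is held firmly between pad and stop (x of alu_block in the frame of jig between 0.1 and 0.19 m and y of alu_block in the frame of jig between -0.012 and 0.012 m and z of alu_block in the frame of jig between 0.01 and 0.018 m and contact force between jig and alu_block above 25 N), for 0.2 s.
At the end, for the whole second after the job is handed in: The block lies flat on the bed, lengthwise (within about 4.5 degrees) and within 12 mm of the bed's middle line, held between pad and stop with 25 to 90 N; the crank is let go and still; spanner, jar and sleeve are within 30 mm of where they stood (all of step 2 and angle between the y axis of alu_block and the x axis of jig, either way round below 0.08 rad and angle between alu_block's own z axis and vertical below 0.08 rad and contact force between jig and alu_block below 90 N and contact force between the fingers and crank_grip below 0.1 N and linear speed of alu_block below 0.01 m/s and velocity of joint crank between -0.1 and 0.1 rad/s and distance of each of spanner_17, jar, rusty_sleeve from where it was at the start of the episode below 0.03 m); the robot touches nothing.
It fails at once if the block is overtightened (over 90 N) (contact force between jig and alu_block above 90 N).
It fails at once if the crank is spun fast (over 5 rad/s) (velocity of joint crank above 5 rad/s or velocity of joint crank below -5 rad/s).
It fails at once if the grip is let go part-way (crank between 5.2 and 12.3 rad) (value of joint crank between 5.2 and 12.3 rad and contact force between the fingers and crank_grip below 0.1 N).
It fails at once if a bystander is pushed away (over 30 mm) or the jar tipped (distance of any of spanner_17, jar, rusty_sleeve from where it was at the start of the episode above 0.03 m or angle between jar's own z axis and vertical above 0.5 rad).
It also fails if it takes over 72 s, if anything falls off the work surface, if the arm or the gripper's body presses on something with over 40 N, if the wrist force passes 120 N, or if a joint passes its speed limit or range.

### The arm

A 6-joint arm with a two-finger parallel gripper is mounted at the origin on a cart in front of the work surface, level with it; the furniture and walls round the work are solid. World frame = base frame: x ahead of the robot, y to its left, z up, the work surface at z = 0. Lengths are in m, angles in degrees, forces in N, time in s.
With the tool pointing down it reaches from about 0.325 to 0.85 m from the base axis. Payload 15.5 kg.
Tool frame: the origin (TCP) lies midway between the tips of the shut fingers; the grasp point (between the pads) lies 19 mm behind it; z points along the fingers, y is the line along which they close (so a half turn about z gives the same grasp; the last joint's range is limited). The gripper opens to 91 mm and grips with 3 to 60 N. Pads are 32 mm wide; open, the fingers measure 118 mm over their backs; the gripper's body (76 mm by 178 mm) begins 60 mm behind the grasp point.
Start: joints at [71.19, 28.281, 77.091, -0, 74.628, -5.472], TCP at [0.144, 0.608, 0.214] pointing down, gripper open.
Joint ranges: [-166.48, 166.48], [-47.26, 123.95], [12.59, 153.08], [-70.14, 250.14], [6.76, 159.57], [-176.63, 176.63]. Speed limits (degrees/s): [108.29, 108.29, 147.25, 172.46, 172.46, 172.46].

### API

Orientations are given as a 3x3 rotation matrix whose columns are the frame's x, y, z axes.
In Python, from bench import ctrl gives the robot as it stands. The module is installed in compiled form; this text tells all that it offers. Calls block until the motion is done:
- ctrl.goto(position, orientation): joint-space move of the TCP to a pose.
- ctrl.move_l(position, vel=0.15, ori=None, contact_N=None): straight line of the TCP; ori=None keeps the orientation; vel is the mean speed in m/s. With contact_N (N) it stops when the force on the tool has changed by that much, and returns True; else False.
- ctrl.movej(angles): joint-space move.
- ctrl.command_gripper(opening): opening from 0.0 (shut) to 1.0 (fully open); the grip force is fixed at half the most; returns when the fingers have stopped.
- ctrl.sleep(seconds).
- ctrl.ik(position, orientation): joint angles nearest the present ones, or None.
- ctrl.read_camera(name): name is "side" or "top" or "wrist"; returns the picture (480x640x3 uint8, blue, green, red); there is no depth.
- ctrl.camera_params(name): a dict with "fx", "fy", "cx", "cy" (pixels), "pose" (4x4, takes a point from camera to world coordinates); the wrist camera has in their place "T_tool_cam" (4x4, takes a point from camera to tool coordinates, whose origin is the TCP and whose axes are the flange's). Camera axes: x right, y up, looking along -z (the intrinsics and any distortion apply to the point x, -y, -z); pixel columns grow to the right and rows downward; lengths in m; the calibration is good to about 2 mm. The wrist camera is an equidistant fisheye: a pixel r from the principal point sees the ray r / f radians off the axis. A picture is of the moment at which its call begins: read the wrist's pose just before it. camera_params takes no time and is no camera call.
A pose or a line that the arm cannot do raises ctrl.MotionError and nothing moves.
- ctrl.sign_off(): hands the job in; it is judged then, once.
Readings, each from a call of its own:
- ctrl.current_t(): time.
- ctrl.current_q(): joint angles.
- ctrl.current_dq(): joint speeds.
- ctrl.current_effort(): joint torques, N m.
- ctrl.current_tool_pos(): TCP position.
- ctrl.current_eef_rot(): TCP orientation.
- ctrl.current_contact_force(): force on the tool from outside, world axes, zero at the start.
- ctrl.current_wrist_torque(): the same for the moment, N m.
- ctrl.current_grip_width(): opening from 0.0 (shut) to 1.0 (fully open).
- ctrl.current_grasp_force(): force on a finger pad.
Only numpy, scipy, OpenCV 4.12 (cv2) and the standard library are available. Lean on these libraries where they do the work, as an engineer would, in place of code of your own. Each camera call takes 0.05 s, during which the arm holds its last target. There are 200 camera calls.

## Working session

There is one attempt and no reset: what is moved stays moved. The work goes in short steps, each a Python script; the robot and the scene stay as the last script left them, time stands still between calls to the robot, and variables do not carry over. Pictures are saved under pics/ and viewed, at most 10 in all, crops included, and the job is handed in when it is done.

```bash
mkdir -p pics; python3 - <<'E'
from bench import ctrl
import cv2
for n in("top","side"):
    cv2.imwrite(f"pics/{n}0.png",ctrl.read_camera(n)); p=ctrl.camera_params(n); print({k:(v if k!='pose' else v.round(4).tolist() if hasattr(v,'round') else v) for k,v in p.items()})
p=ctrl.camera_params("wrist");print(p)
print(ctrl.current_t(),ctrl.current_eef_rot())
E
```

```text
{'fx': 577.2163856130986, 'fy': 577.2163856130986, 'cx': 315.95118740718135, 'cy': 238.24667485468544, 'pose': [[-0.1117, 0.9621, -0.2487, 0.3704], [-0.9937, -0.108, 0.0285, 0.162], [0.0006, 0.2503, 0.9682, 1.0189], [0.0, 0.0, 0.0, 1.0]]}
{'fx': 471.84366675994676, 'fy': 471.84366675994676, 'cx': 325.72099833377814, 'cy': 233.89469221497765, 'pose': [[0.1271, 0.667, -0.7341, -0.1338], [-0.9918, 0.0968, -0.0838, 0.0676], [0.0152, 0.7387, 0.6739, 0.748], [0.0, 0.0, 0.0, 1.0]]}
{'fx': 371.64829954431775, 'fy': 371.64829954431775, 'cx': 318.35797007726063, 'cy': 241.0962089267431, 'T_tool_cam': array([[ 1.57411775e-04,  9.59843900e-01,  2.80534600e-01,
         7.84498372e-02],
       [ 9.99999983e-01, -1.23674618e-04, -1.37963177e-04,
         1.92051537e-03],
       [-9.77281041e-05,  2.80534617e-01, -9.59843903e-01,
        -1.69864579e-01],
       [ 0.00000000e+00,  0.00000000e+00,  0.00000000e+00,
         1.00000000e+00]])}
0.1 [[-9.73030888e-01  2.30674630e-01 -3.26723203e-04]
 [ 2.30674849e-01  9.73030326e-01 -1.04841174e-03]
 [ 7.60695936e-05 -1.09550384e-03 -9.99999397e-01]]
```

View pics/top0.png

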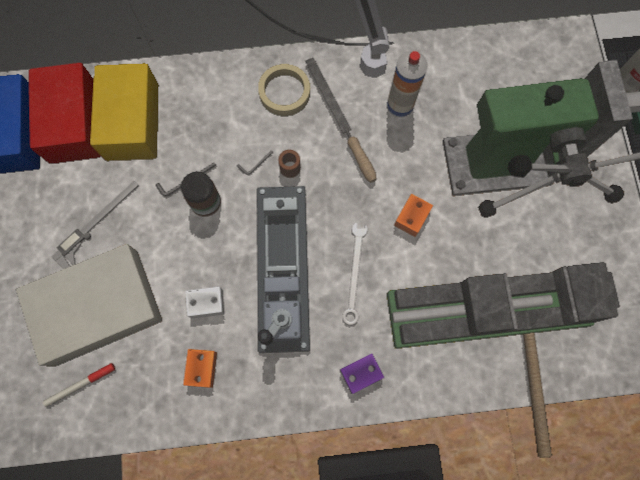

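View pics/side0.png

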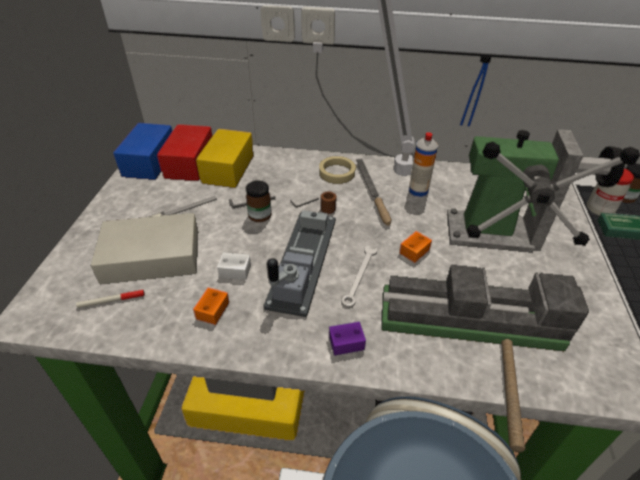

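The top view shows four blocks of the right shape: a silver-white one at (205,302), orange ones at (200,368) and (413,215), and a purple one at (361,374). I choose the silver one at (205,302). The jig plate's corners are near (258,188), (304,187), (309,350) and (257,352). Its stop is at the top, and the crank hub is at (281,319) with the grip at (265,338). The jar is at (200,190), the sleeve at (289,162) and the spanner at (355,275).

```bash
cat > h.py <<'E'
import numpy as np, cv2
from bench import ctrl
def ray(n,u,v):
    p=ctrl.camera_params(n)
    a,b=(u-p["cx"])/p["fx"],(v-p["cy"])/p["fy"]
    if n=="wrist":
        r=np.hypot(a,b); s=np.sin(r)/r if r>1e-9 else 1
        d=np.array([a*s,-b*s,-np.cos(r)])
        T=np.eye(4);T[:3,:3]=ctrl.current_eef_rot();T[:3,3]=ctrl.current_tool_pos();T=T@p["T_tool_cam"]
    else:
        d=np.array([a,-b,-1.]);T=np.array(p["pose"])
    return T[:3,3],T[:3,:3]@d
def onz(n,u,v,z):
    o,d=ray(n,u,v); return o+d*(z-o[2])/d[2]
def down(yaw): # tool y (closing) axis at yaw in world, z down
    c,s=np.cos(yaw),np.sin(yaw); y=np.array([c,s,0]);z=np.array([0,0,-1.]);return np.column_stack([np.cross(y,z),y,z])
E
python3 - <<'E'
from h import *
im=cv2.imread("pics/top0.png")
print("block",onz("top",205,302,.032),"hub",onz("top",281,319,.08),"grip",onz("top",264,337,.126))
c=[onz("top",*p,.014) for p in [(258,188),(304,187),(309,350),(257,352)]]
for p in c: print(p)
c=np.array(c); print(np.linalg.norm(c-np.roll(c,-1,0),axis=1))
cv2.imwrite("pics/c1.png",cv2.resize(im[170:400,170:400],None,fx=2.6,fy=2.6,interpolation=cv2.INTER_CUBIC))
hs=cv2.cvtColor(im,cv2.COLOR_BGR2HSV); m=((hs[...,2]>185)&(hs[...,1]<40)).astype(np.uint8)
m[:280]=0;m[325:]=0;m[:,:180]=0;m[:,230:]=0
k=max(cv2.findContours(m,0,2)[0],key=cv2.contourArea);print(cv2.minAreaRect(k),cv2.contourArea(k))
E
```

```text
block [0.53278401 0.33483008 0.032     ] hub [0.48348171 0.20575278 0.08      ] grip [0.45351638 0.2321082  0.126     ]
[0.7352609  0.22766193 0.014     ]
[0.72776293 0.14336835 0.014     ]
[0.4334051  0.16629373 0.014     ]
[0.43999142 0.25506876 0.014     ]
[0.08462639 0.29524923 0.08901902 0.29653871]
((200.67694091796875, 300.9154052734375), (24.80694580078125, 39.07094192504883), 82.87498474121094) 783.5
```

View pics/c1.png

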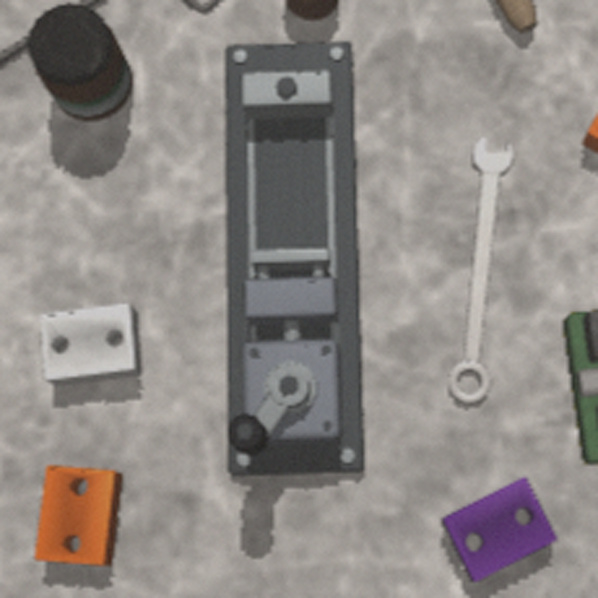

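The crop confirms the silver block with two bores, its top corners at about crop (40,316), (132,305), (137,371) and (48,381). The grip top is at crop (247,430) and the hub at (290,386). The measured plate is 295 x 87 mm and the grip radius 40 mm, which agrees with the given sizes.

```bash
python3 - <<'E'
from h import *
c=np.array([onz("top",x/2.6+169.7,y/2.6+169.7,.032) for x,y in [(40,316),(132,305),(137,371),(48,381)]])
print(c.round(4),np.linalg.norm(c-np.roll(c,-1,0),axis=1).round(4))
m=c.mean(0); l=(c[1]-c[0]+c[2]-c[3]); yl=np.degrees(np.arctan2(l[1],l[0])); print(m,yl)
for k in (90,-90):
    print(k,ctrl.ik([m[0],m[1],.008],down(np.radians(yl+k))))
print(ctrl.ik([.623,.194,.02],down(np.radians(85.1))),ctrl.ik([.623,.194,.02],down(np.radians(-94.9))))
yaw=yl+90
ctrl.goto([m[0],m[1],.13],down(np.radians(yaw)))
im=ctrl.read_camera("wrist");cv2.imwrite("pics/w1.png",im);print(ctrl.current_t(),ctrl.current_tool_pos(),ctrl.current_q())
E
```

```text
[[0.5552 0.3678 0.032 ]
 [0.5558 0.3066 0.032 ]
 [0.5116 0.3064 0.032 ]
 [0.5116 0.3649 0.032 ]] [0.0612 0.0441 0.0585 0.0437]
[0.53357456 0.33643649 0.032     ] -89.71920688815237
90 [ 2.68110998e+01  4.27104869e+01  8.65261919e+01 -2.54444375e-14
  5.07633212e+01  2.65303067e+01]
-90 [ 2.68110998e+01  4.27104869e+01  8.65261919e+01 -2.54444375e-14
  5.07633212e+01 -1.53469693e+02]
[ 1.20556998e+01  4.29917997e+01  8.28048928e+01 -2.54444375e-14
  5.42033074e+01 -7.30443002e+01] [ 1.20556998e+01  4.29917997e+01  8.28048928e+01 -2.54444375e-14
  5.42033074e+01  1.06955700e+02]
1.9083 [0.53299331 0.33744949 0.13022003] [2.69110117e+01 3.36319147e+01 8.16206014e+01 1.28008187e-02
 6.47315101e+01 2.65162944e+01]
```

View pics/w1.png

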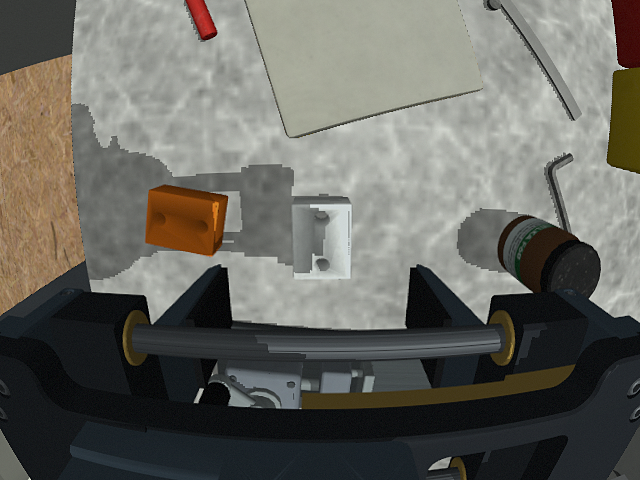

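The wrist view shows the silver block between the fingers, with top-face corners at about (293,198), (351,204), (351,278) and (293,278). The neighbouring orange block's right edge is at x≈227. I'll check against these numbers, narrow the opening, and grasp.

```bash
python3 - <<'E'
from h import *
c=np.array([onz("wrist",*p,.032) for p in [(293,198),(351,204),(351,278),(293,278)]])
print(c.round(4),np.linalg.norm(c-np.roll(c,-1,0),axis=1).round(4),c.mean(0), "orange",onz("wrist",227,200,.032))
m=np.array([.5335,.337])
R=down(np.radians(.3))
ctrl.command_gripper(.75)
ctrl.move_l([m[0],m[1],.05],.2,R)
ctrl.move_l([m[0],m[1],.007],.08,R,contact_N=15)
print(ctrl.current_tool_pos())
ctrl.command_gripper(0.)
print(ctrl.current_grip_width()*91,ctrl.current_grasp_force(),ctrl.current_t())
ctrl.move_l([m[0],m[1],.16],.2)
print(ctrl.current_grip_width()*91,ctrl.current_grasp_force(),ctrl.current_tool_pos(),ctrl.current_t())
E
```

```text
[[0.5157 0.373  0.032 ]
 [0.5582 0.3688 0.032 ]
 [0.5601 0.3105 0.032 ]
 [0.5149 0.3102 0.032 ]] [0.0427 0.0583 0.0451 0.0627] [0.53723556 0.34063063 0.032     ] orange [0.4661391  0.37171403 0.032     ]
[0.53354127 0.33703089 0.00691856]
44.68302100875819 30.00089854001999 4.1667
44.94179091585457 29.999498426914215 [0.53281961 0.33665576 0.15884388] 5.0833
```

The width reads 45 mm, so the block is held. Next I carry it over the bed and look at the crank from the wrist.

```bash
python3 - <<'E'
from h import *
yj=np.radians(-4.9); o=np.array([.484,.2062]); ux=np.array([np.cos(yj),np.sin(yj)])
b=o+.140*ux; R=down(yj+np.pi/2)
ctrl.goto([*b,.16],R)
im=ctrl.read_camera("wrist");cv2.imwrite("pics/w2.png",im)
print(b,ctrl.current_tool_pos(),ctrl.current_q(),ctrl.current_t())
E
```

```text
[0.62348834 0.19424163] [0.62324553 0.19455262 0.15975804] [ 1.20975350e+01  3.34778711e+01  7.64699965e+01  2.49436564e-03
  7.00747827e+01 -7.29803998e+01] 6.725
```

View pics/w2.png

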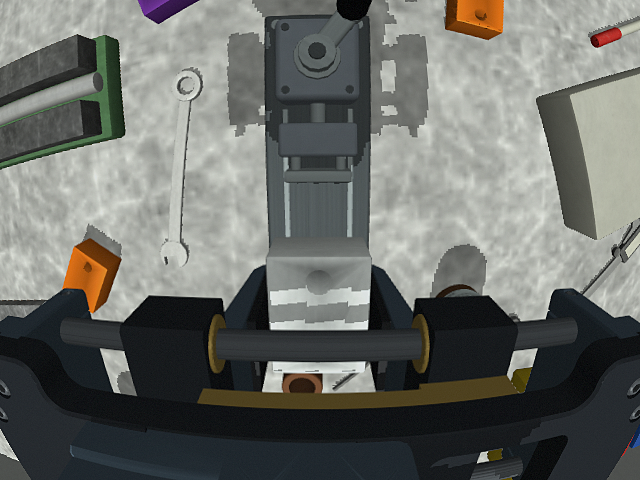

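The wrist view shows the block held squarely over the bed. The hub is at (317,50), the grip top near (353,3), and the plate edges are near x=265 and x=370 (rows 130-230). The pad bar's front edge is at row ≈181.

```bash
python3 - <<'E'
from h import *
yj=np.radians(-4.9); o=np.array([.484,.2062]); ux=np.array([np.cos(yj),np.sin(yj)]);uy=np.array([-ux[1],ux[0]])
def J(p): d=p[:2]-o; return (np.array([d@ux,d@uy])*1000).round(1)
W=lambda u,v,z:J(onz("wrist",u,v,z))
print("hub",W(317,50,.085),"plateL/R",W(266,150,.014),W(370,150,.014),W(267,230,.014),W(369,230,.014),"pad",W(317,181,.046),"case",W(276,103,.06),W(359,103,.06))
im=cv2.imread("pics/w2.png");g=cv2.cvtColor(im,cv2.COLOR_BGR2GRAY).astype(int)
for r in (150,200,230): print(r,g[r,255:280:2],g[r,360:382:2])
E
```

```text
hub [4.3 1.2] plateL/R [ 73.4 -42.3] [73.4 45.8] [143.5 -43.3] [143.6  46.8] pad [96.5  1. ] case [ 37.5 -28.2] [37.5 31.1]
150 [177 176 177 175 170 133  71  86  87  86  88  90  62] [ 49  46  89  87  73 109 198 192 191 187 184]
200 [179 185 186 191 192 201  54  79  92  86  88  87  86] [ 83  83  87  88  60 199 182 179 174 163 158]
230 [178 171 179 182 183 188 176  60  90  91  88  90  86] [ 85  85  84  87  65 186 176 177 177 181 180]
```

```bash
cat >> h.py <<'E'
yj=np.radians(-4.9); o=np.array([.4855,.2068]); ux=np.array([np.cos(yj),np.sin(yj)]);uy=np.array([-ux[1],ux[0]])
def w(x,y): return o+x*ux+y*uy
E
python3 - <<'E'
from h import *
b=w(.140,0)
ctrl.move_l([*b,.035],.15)
print(ctrl.move_l([*b,.0205],.03,contact_N=6),ctrl.current_tool_pos(),ctrl.current_contact_force())
ctrl.command_gripper(.7); ctrl.sleep(.3)
p=ctrl.current_tool_pos()
ctrl.move_l([p[0],p[1],.15],.2)
R=down(yj+np.pi/2)
# over the grip, sideways clear of the top camera: stay behind
g=w(-.033,.023); ctrl.goto([*g,.17],R)
im=ctrl.read_camera("top");cv2.imwrite("pics/t2.png",im);cv2.imwrite("pics/w3.png",ctrl.read_camera("wrist"))
cv2.imwrite("pics/t2c.png",cv2.resize(im[170:400,170:400],None,fx=2.6,fy=2.6,interpolation=cv2.INTER_CUBIC))
print(ctrl.current_t(),ctrl.current_tool_pos())
E
```

```text
True [0.62492355 0.19480403 0.02105126] [-0.25245076  0.0757989   4.56652535]
10.6167 [0.45550046 0.23247789 0.16953698]
```

View pics/t2c.png

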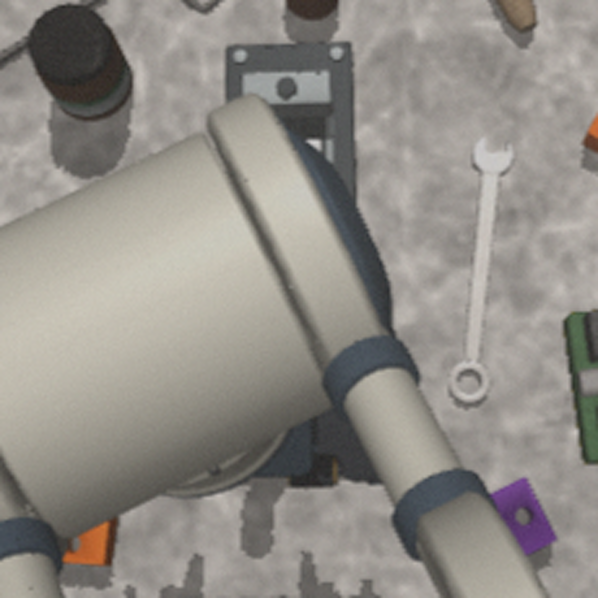

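View pics/w3.png

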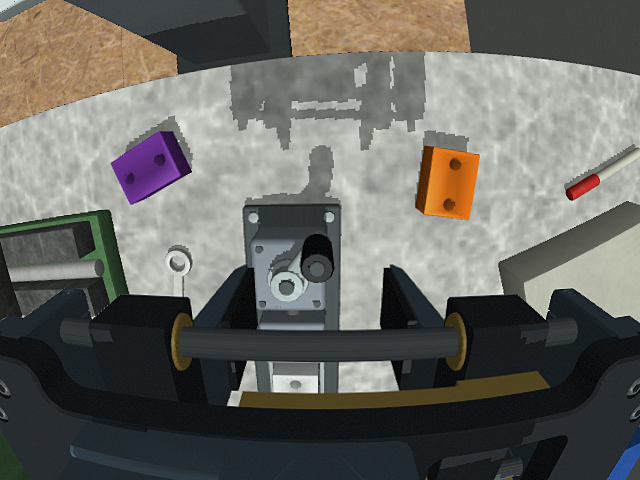

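The arm covers the jig in the top view, where the stop at crop (286,88) and the block's corner are all that show. The wrist view shows the block on the bed at (295,382), the grip top at (318,266) and the hub at (287,285).

```bash
python3 - <<'E'
from h import *
def J(p): d=p[:2]-o; return (np.array([d@ux,d@uy])*1000).round(1)
W=lambda u,v,z:J(onz("wrist",u,v,z))
g=W(318,266,.126);h=W(287,285,.085);print("grip",g,"hub",h,g-h,np.linalg.norm(g-h),"plate corners",W(244,205,.014),W(338,206,.014))
E
```

```text
grip [-32.   24.6] hub [-1.9  1.5] [-30.1  23.1] 37.94232465202943 plate corners [-49.1 -42.2] [-47.7  42.3]
```

```bash
cat >> h.py <<'E'
Rg=down(yj+np.pi/2); Z=.089
def pt(a,r=.04): return np.array([*w(r*np.cos(a),-r*np.sin(a)),Z])
def read(a):
    f=np.array(ctrl.current_contact_force())[:2]
    t=-np.sin(a)*ux-np.cos(a)*uy; n=np.cos(a)*ux-np.sin(a)*uy
    p=np.array(ctrl.current_tool_pos())[:2]-o
    return -f@t, f@n, np.arctan2(-(p@uy),p@ux)%(2*np.pi), np.hypot(*p)*1000
def step(a,da,vel):
    ctrl.move_l(pt(a+da),vel); return (a+da,*read(a+da))
E
python3 - <<'E'
from h import *
a=3.79
ctrl.command_gripper(.5)
ctrl.move_l([*pt(a)[:2],.15],.2,Rg)
print(ctrl.move_l(pt(a),.08,contact_N=10),ctrl.current_tool_pos())
ctrl.command_gripper(0)
print(ctrl.current_grip_width()*91,ctrl.current_grasp_force(),ctrl.current_contact_force(),ctrl.current_t())
for i in range(5):
    print(np.round(step(a,.2,.05),2),round(ctrl.current_grasp_force(),1),ctrl.current_t()); a+=.2
E
```

```text
False [0.45608838 0.23369835 0.08940636]
21.35465265815433 30.00078320503235 [-0.61344044 -6.9954263   4.31731999] 12.75
[ 3.99  2.23 -6.16  3.99 39.38] 30.0 13.0583
[ 4.19  3.18 -9.85  4.18 39.17] 30.0 13.3667
[  4.39   2.74 -10.62   4.38  38.97] 30.0 13.675
[  4.59   2.65 -11.61   4.57  38.8 ] 30.0 13.9833
[  4.79   1.85 -11.64   4.77  38.63] 30.0 14.2917
```

```bash
python3 - <<'E'
from h import *
a=4.79;L=[]
for i in range(27):
    L.append(step(a,.25,.06)); a+=.25
L=np.array(L);np.save("L1.npy",L)
print(L[::2].round(2),ctrl.current_t(),ctrl.current_grip_width()*91)
A=L[:,0];X=np.column_stack([np.ones_like(A),np.cos(A),np.sin(A)])
for k in(1,2):
    c=np.linalg.lstsq(X,L[:,k],rcond=None)[0];print(c.round(2),(L[:,k]-X@c).std().round(2))
E
```

```text
[[ 5.040e+00 -1.000e-02 -1.040e+01  5.030e+00  3.853e+01]
 [ 5.540e+00  7.200e-01 -8.770e+00  5.540e+00  3.865e+01]
 [ 6.040e+00 -1.260e+00 -5.820e+00  6.040e+00  3.908e+01]
 [ 6.540e+00 -9.700e-01 -2.780e+00  2.600e-01  3.987e+01]
 [ 7.040e+00  2.030e+00  1.440e+00  7.400e-01  4.053e+01]
 [ 7.540e+00  3.770e+00  1.095e+01  1.240e+00  4.106e+01]
 [ 8.040e+00  3.990e+00  1.605e+01  1.750e+00  4.145e+01]
 [ 8.540e+00  2.070e+00  1.014e+01  2.260e+00  4.155e+01]
 [ 9.040e+00 -3.800e-01  7.190e+00  2.760e+00  4.116e+01]
 [ 9.540e+00  3.600e-01  3.100e+00  3.260e+00  4.045e+01]
 [ 1.004e+01  7.800e-01 -2.460e+00  3.760e+00  3.969e+01]
 [ 1.054e+01  2.130e+00 -8.630e+00  4.250e+00  3.914e+01]
 [ 1.104e+01  1.570e+00 -9.980e+00  4.740e+00  3.867e+01]
 [ 1.154e+01  4.200e-01 -9.160e+00  5.250e+00  3.853e+01]] 22.8417 21.655570848944862
[ 1.34 -0.35  1.05] 1.33
[ 0.33 -4.08 10.95] 1.97
```

```bash
sed -i 's/^Rg=/o=o-.0007*ux-.0018*uy\nRg=/' h.py; python3 - <<'E'
from h import *
s=onz("top",287/2.6+169.7,104/2.6+169.7,.048); e=(onz("top",258,188,.014)+onz("top",304,187,.014))/2
x=(s[:2]-o)@ux; xe=(e[:2]-o)@ux; print("stop face x",x,"via end",.25-(xe-x),"contact angle",(x-.142)/.00318,(.25-(xe-x)-.142)/.00318)
a=11.54
for T in (None,None,6,7,8,9):
    r=ctrl.move_l(pt(a+.2),.05,contact_N=T); f=read(a+.2); a_=a+.2 if not r else a+((f[2]-a+np.pi)%(2*np.pi)-np.pi)
    print(T,r,round(a_,3),np.round(f,2),round(ctrl.current_t(),2)); a=a_
E
```

```text
stop face x 0.1942752683933322 via end 0.19664436532314233 contact angle 16.438763645701954 17.183762680233443
None False 11.74 [ 1.51  1.87  5.46 40.2 ] 23.17
None False 11.94 [ 2.57  0.79  5.65 40.22] 23.48
6 True 12.09 [-6.19 -0.71  5.81 40.19] 23.68
7 True 12.222 [-6.35 -0.11  5.94 40.18] 23.89
8 True 12.353 [-7.42  0.23  6.07 40.14] 24.1
9 True 12.483 [-7.77  1.14  6.2  40.13] 24.31
```

```bash
python3 - <<'E'
from h import *
a=12.483
for da,v in ((.2,.05),(.1,.01),(.1,.01),(.1,.02),(.05,.005),(.05,.005)):
    print(da,v,np.round(step(a,da,v),2),round(ctrl.current_t(),2)); a+=da
for T in (4,5,6,7,8,9):
    r=ctrl.move_l(pt(a+.1),.02,contact_N=T); f=read(a+.1); a_=a+.1 if not r else a+((f[2]-a+np.pi)%(2*np.pi)-np.pi)
    print(T,r,round(a_,3),np.round(f,2),round(ctrl.current_t(),2)); a=a_
    f=step(a,.1,.02);a+=.1;print('  ',np.round(f,2),round(ctrl.current_t(),2))
E
```

```text
0.2 0.05 [12.68 -0.06 -0.71  0.12 40.08] 24.63
0.1 0.01 [12.78  6.84 -1.67  0.2  40.07] 25.18
0.1 0.01 [12.88  7.34 -2.06  0.29 40.07] 25.73
0.1 0.02 [12.98  6.72 -2.44  0.4  40.03] 26.08
0.05 0.005 [13.03  8.3  -2.61  0.44 40.01] 26.63
0.05 0.005 [13.08  8.51 -2.85  0.49 40.02] 27.18
4 False 13.183 [ 5.47 -2.64  0.6  39.96] 27.53
   [13.28  6.73 -3.22  0.7  39.92] 27.88
5 False 13.383 [ 5.98 -4.16  0.79 39.92] 28.23
   [13.48  6.21 -2.68  0.89 39.91] 28.58
6 False 13.583 [ 6.53 -3.53  0.99 39.85] 28.93
   [13.68  6.35 -5.32  1.09 39.82] 29.28
7 False 13.783 [ 5.86 -2.85  1.19 39.8 ] 29.63
   [13.88  6.85 -2.85  1.28 39.77] 29.98
8 False 13.983 [ 6.22 -2.76  1.38 39.75] 30.33
   [14.08  7.15 -2.4   1.48 39.73] 30.68
9 False 14.183 [ 6.11 -0.7   1.58 39.71] 31.03
   [14.28  7.23  0.52  1.69 39.71] 31.38
```

```bash
python3 - <<'E'
from h import *
a=14.283;D=[]
while a<19.5 and ctrl.current_t()<58:
    r=step(a,.1,.015);a+=.1;D.append((a,r[1],r[2]))
    d=np.array(D)[:,1]
    if len(d)>6 and d[-2:].mean()-np.median(d[:max(5,len(d)-8)])>2.5: break
D=np.array(D);np.save("D.npy",D);print(D.round(2).tolist(),round(ctrl.current_t(),2))
E
```

```text
[[14.38, 7.01, 0.06], [14.48, 6.13, -0.05], [14.58, 6.92, 1.21], [14.68, 7.81, 1.43], [14.78, 7.42, 0.72], [14.88, 6.49, 1.43], [14.98, 5.97, 0.96], [15.08, 6.05, 0.6], [15.18, 5.92, 0.37], [15.28, 6.97, 0.08], [15.38, 6.63, 0.19], [15.48, 6.36, 0.21], [15.58, 5.74, -0.59], [15.68, 6.35, -0.25], [15.78, 6.32, -0.44], [15.88, 5.5, -1.03], [15.98, 6.8, -0.48], [16.08, 6.91, -1.58], [16.18, 6.8, -0.63], [16.28, 7.05, -0.69], [16.38, 7.51, -1.59], [16.48, 7.82, -0.52], [16.58, 8.06, 0.81], [16.68, 9.05, 0.21], [16.78, 9.28, 2.31]] 41.8
```

The baseline is about 6.4 N and the drag has been rising since about 16.2 rad at roughly 4.6 N/rad, as expected. It is now about 2.8 N above running level, so two more small steps will do.

```bash
python3 - <<'E'
from h import *
a=16.783
for i in range(2):
    r=step(a,.1,.015);a+=.1;print(np.round(r,2))
    if r[1]>11: break
ctrl.command_gripper(.5); ctrl.sleep(.2)
p=ctrl.current_tool_pos(); ctrl.move_l([p[0],p[1],.2],.15)
print(ctrl.current_t())
ctrl.goto([.35,.5,.25],Rg)
im=ctrl.read_camera("top")
cv2.imwrite("pics/t3.png",cv2.resize(im[170:400,170:400],None,fx=2.6,fy=2.6,interpolation=cv2.INTER_CUBIC));print(ctrl.current_t())
E
```

```text
[16.88 10.57  3.01  4.27 40.29]
[16.98 10.83  3.71  4.37 40.27]
44.2833
45.45
```

View pics/t3.png

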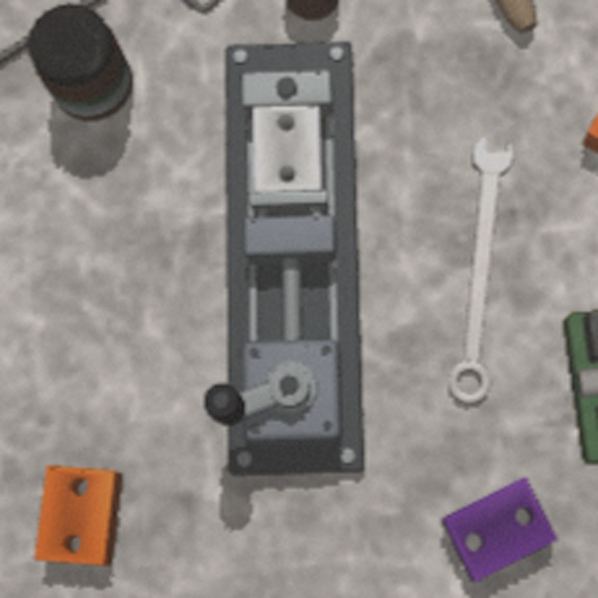

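The top view shows the block at crop (287,150), lengthwise and centred, closed in between pad and stop. The crank stands at about 4.4 rad + 4π, and the bystanders have not moved.

```bash
python3 -c "
from bench import ctrl
print(ctrl.sign_off())"
```

```text
the job is handed in; nothing more can be done
None
```

The job is handed in, at about 45 s of the allowed 72 s: the block is clamped lengthwise against the stop, with the drag about 4 N above running level (clamping force estimated at 50 N, not measured directly); the crank was let go and the bystanders look unmoved in the last picture.

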